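# Wind a fingerprint card under the fixed magnifier

### The arm

A 6-joint arm with a two-finger parallel gripper is mounted at the origin on the work surface. World frame = base frame: x ahead of the robot, y to its left, z up, the work surface at z = 0. Lengths are in m, angles in rad, forces in N, time in s.
With the tool pointing down it reaches from about 0.3 to 0.875 m from the base axis. Payload 6.4 kg.
Tool frame: the origin (TCP) lies midway between the tips of the shut fingers; the grasp point (between the pads) lies 19 mm behind it (ctrl.grasp_offset is the distance from the TCP to the grasp point, in m); z points along the fingers, y is the line along which they close (so a half turn about z gives the same grasp; the last joint's range is limited). The gripper opens to 85 mm and grips with 20 to 120 N. Pads are 22 mm wide; open, the fingers measure 114 mm over their backs; the gripper's body (76 mm by 85 mm) begins 54 mm behind the grasp point. The pads swing forward as they close: fully open they stand 13 mm farther back than shut.
Start: joints at [1.134, 0.181, 1.607, -0, 1.354, -0.206], TCP at [0.132, 0.56, 0.231] pointing down, gripper open.
Joint ranges: [-2.99, 2.99], [-0.89, 2.07], [0.3, 2.58], [-1.14, 4.28], [0, 2.63], [-3.12, 3.12]. Speed limits (rad/s): [2.57, 2.57, 3.01, 3.14, 3.14, 3.14].

### API

Orientations are given as a rotation vector (axis times angle).
In Python, from plant import ctrl gives the robot as it stands. The module is installed in compiled form; this text tells all that it offers.
- The arm moves only by the tool arm_command, never from a script. Its argument "deltas" is a list of rows, each a list of 4 numbers: the shift along the tool's x, y, z in m, then the turn about the tool's z in rad. A call has 1 to 10 rows; each row shifts and turns the commanded pose from where the row before left it, along the tool's axes as they then stand; what a row does not reach is not made up. A row lasts 1/8 s, in which the tool goes at most 62.5 mm and 10.7 degrees, less where a joint would pass 70% of its speed; a pose out of reach is approached as far as the arm can. A call is refused whole if a number of a shift passes 0.0625 or a number of a turn 0.188, either way. A call with a gripper value outside its range is refused whole. "claw" is the finger opening in m, from 0 to 0.0854, set as the call begins (left out, the last holds). The fingers move at their own pace and stop on an object; "squeeze" is the grip in N (left out, the last holds). Time passes only in rows, so rows that do not move let the fingers close. It gives the time, the measured TCP pose, the force, the opening and the grip force at its end, in the units of the state.
- ctrl.observe(): the state, without advancing time (a new reading comes with each control period).
- ctrl.snapshot(name): name is "side" or "top" or "wrist"; returns (picture, depth): 384x512x3 uint8, blue, green, red; 384x512 float32, m along the optical axis (not along the pixel's ray), 0 where there is no reading.
- ctrl.camera_model(name): a dict with "fx", "fy", "cx", "cy" (pixels), "R" (3x3) and "t" (3): a world point X has camera coordinates R X + t; the wrist camera has in their place "hand_eye" (4x4, takes a point from camera to tool coordinates, whose origin is the TCP and whose axes are the flange's). Camera axes: x right, y down, z forward; pixel columns grow to the right and rows downward; lengths in m; the calibration is good to about 2 mm. The wrist camera is an equidistant fisheye: a pixel r from the principal point sees the ray r / f radians off the axis. A picture is of the moment at which its call begins: read the wrist's pose just before it. camera_model takes no time and is no camera call.
- ctrl.hand_in(): hands the job in; it is judged then, once.
The state is a dict: "clock": time; "joint_positions": joint angles; "qd": joint speeds; "effort": joint torques, N m; "position": TCP position; "tcp_rot": TCP orientation; "wrist_force": force on the tool from outside, world axes, zero at the start; "ft_torque": the same for the moment, N m; "grip_width": opening from 0.0 (shut) to 1.0 (fully open); "grasp_force": force on a finger pad.
Only numpy, scipy, OpenCV 4.12 (cv2) and the standard library are available. Lean on these libraries where they do the work, as an engineer would, in place of code of your own. Each camera call takes 0.05 s, during which the arm holds its last target. There are 200 camera calls.

### The job

Fit the loose crank onto the square shaft end of the traversing bench, feeling for where its socket drops fully home, and wind the carriage with it, keeping it home on the shaft, until the finger mark on the card sits centred under the round magnifier lens. Go gently, without forcing the crank or leaning on the shaft, leave the crank seated on the shaft, and do not disturb the jars and other things on the table.

Things in the scene. Friction and masses are not known exactly. Their poses are not given: they have to be found in the camera images.
- crank: Loose balanced steel hand crank, 0.3 to 0.5 kg, standing upright on the table on its hub. Origin: centre of the hub's underside, z up. The hub is a square block 30 x 30 mm, 44 mm high, flats square to x and y. Along +x an arm 14 mm wide, 20 to 30 mm above the underside, leads to the handle; along -x sits a round counterweight 26 mm across, 42 mm from the axis, 16 to 34 mm above the underside.
- socket (a point): Centre of the mouth of the square socket in the underside of the crank's hub (same point and axes as crank). The socket is 15.6 mm wide and 21 mm deep, its mouth chamfered 2 mm, its flats parallel to the hub's outer flats: it fits the shaft in four ways, with about 7 degrees of play either way.
- handle_mid (a point): Middle of the crank's upright black handle, at crank x = 60 mm, 60 mm above the hub's underside. The handle is 24 mm in diameter, 33 to 80 mm above the underside, and spins freely on its own pin, so it can be held without turning the wrist while it is led round a circle of 60 mm radius.
- bench: Traversing bench fixed to the table: grey cast base 170 x 420 x 18 mm, origin at table height. Its y axis runs along the rails from the gearbox end (-y) to the far end block (+y). The carriage with the card is moved only by a lead screw, 12 mm per full turn of the shaft, and can travel 52 mm either way from where it starts. The shaft turns stiffly and stays where it is left.
- shaft_seat (a point): On the upright axis of the shaft, at the collar (38 mm across) where the hub's underside rests when the crank is fully home, 74 mm above the table, on the gearbox (80 x 88 mm, top at 63 mm). Its axes are the bench's. Turning the shaft counterclockwise seen from above moves the carriage to bench +y, clockwise to bench -y; it takes about 3 N at the handle.
- shaft_top (a point): Centre of the shaft end's flat top, 20 mm above the collar. The shaft end is a plain steel square 14 mm wide. The angle at which the square stands differs each time and is not measured (this point's axes are the bench's, not the square's): find it by looking, or rest the crank lightly on the top and turn it until it drops.
- print_centre (a point): Centre of the dark finger mark (20 mm across) on the white card on the carriage, 55 mm above the table.
- lens_centre (a point): Centre of the round magnifier lens (51 mm across over its rim, 108 mm above the table), held over the carriage's path by a post clamped to the bench's back edge, on either side of the mark by 30 to 42 mm. The small black lamp on the other post is not the lens.
- jar_a: Powder jar with black cap, 52 mm across, 75 mm high, in front of the bench. Leave it alone. Origin: centre of its underside.
- jar_b: Powder jar like jar_a, beyond the crank. Leave it alone.
- jar_c: Squat jar with white cap, 60 mm across, 62 mm high, beyond the crank. Leave it alone.
- brush: Round powder brush, 160 mm long, 14 mm thick, lying on the table in front of the crank. Leave it alone. Origin: about the middle of its length.
- magnifier: Hand magnifier, 80 mm lens with black handle, lying flat in front of the bench. Leave it alone.
- tape_roll: Clear roll of lifting tape, 72 mm across, 25 mm high, behind the bench. Leave it alone.
- card_box: Cardboard box of cards, 75 x 110 x 50 mm, to the left. Leave it alone.
Things that resemble listed ones, but are neither listed nor needed, are in the scene too. What is shaped like the crank but blue or white is not meant.

How it is judged:
By the outcome, as a careful person would: the job done as asked, in the order asked, and still so for the second after the job is handed in, with the robot touching nothing.
It also fails if it takes over 72 s, if anything falls off the work surface, if the arm or the gripper's body presses on something with over 40 N, if the wrist force passes 120 N, or if a joint passes its speed limit or range.

## Working session

There is one attempt and no reset: what is moved stays moved. The work goes in short steps, Python scripts to look and compute and a tool call to move; the robot and the scene stay as the last step left them, time stands still between calls to the robot, and variables do not carry over. Pictures are saved under pics/ and viewed, at most 10 in all, crops included, and the job is handed in when it is done.

Besides the shell and the picture viewer there is one more tool, called as name(argument=value, ...), one argument or row to a line, values as JSON. arm_command: Moves the arm, as the interface text tells. Its arguments: {"type":"object","properties":{"deltas":{"type":"array","items":{"type":"array","items":{"type":"number"}}},"claw":{"type":"number"},"squeeze":{"type":"number"}},"required":["deltas"]}

```bash
mkdir -p pics
cat > h.py <<'E'
import numpy as np,cv2
from plant import ctrl
from scipy.spatial.transform import Rotation as Ro
def ray(cam,u,v,st=None):
    m=ctrl.camera_model(cam)
    a=np.array([(u-m["cx"])/m["fx"],(v-m["cy"])/m["fy"]])
    if cam!="wrist":
        d=np.array([a[0],a[1],1.]);R=np.array(m["R"]);return -R.T@np.array(m["t"]),R.T@d
    r=np.hypot(*a);d=np.array([*(a/max(r,1e-9)*np.sin(r)),np.cos(r)])
    H=np.array(m["hand_eye"]);T=Ro.from_rotvec(st["tcp_rot"]).as_matrix()
    return T@H[:3,3]+np.array(st["position"]),T@H[:3,:3]@d
def onz(cam,u,v,z,st=None):
    o,d=ray(cam,u,v,st);return o+d*(z-o[2])/d[2]
def pt(cam,u,v,dep):
    o,d=ray(cam,u,v);return o+d*dep
def proj(cam,X):
    m=ctrl.camera_model(cam);c=np.array(m["R"])@X+np.array(m["t"])
    return m["fx"]*c[0]/c[2]+m["cx"],m["fy"]*c[1]/c[2]+m["cy"]
E
python3 - <<'E'
from h import *
st=ctrl.observe();print({k:np.round(v,3) for k,v in st.items()})
for n in("top","side","wrist"):
    p,d=ctrl.snapshot(n);np.savez(f"pics/{n}0.npz",p=p,d=d)
    m=ctrl.camera_model(n);print(n,m)
    cv2.imwrite(f"pics/{n}0.png",cv2.resize(p,(800,600),interpolation=cv2.INTER_CUBIC))
E
```

```text
{'clock': np.float64(0.0), 'joint_positions': array([ 1.134,  0.182,  1.608,  0.   ,  1.354, -0.206]), 'qd': array([-0.   , -0.002,  0.002, -0.001, -0.002, -0.001]), 'effort': array([ 1.0000e-03, -4.4486e+01, -3.5135e+01,  0.0000e+00,  9.0000e-03,
       -0.0000e+00]), 'position': array([0.131, 0.559, 0.23 ]), 'tcp_rot': array([-3.62e-01, -3.12e+00,  3.00e-03]), 'wrist_force': array([0.016, 0.072, 0.244]), 'ft_torque': array([-0.021, -0.038,  0.026]), 'grasp_force': np.float64(0.0), 'grip_width': np.float64(1.0)}
top {'fx': 406.9413287297538, 'fy': 406.9413287297538, 'cx': 253.6351443187404, 'cy': 192.97553852774257, 'R': array([[-0.00265438, -0.99998558,  0.00466841],
       [-0.99783528,  0.00234186, -0.0657211 ],
       [ 0.06570922, -0.00483276, -0.99782711]]), 't': array([-0.0509212 ,  0.50591407,  1.29748433])}
side {'fx': 352.05560902544977, 'fy': 352.05560902544977, 'cx': 254.95253292972575, 'cy': 191.15718672498275, 'R': array([[ 0.97024574, -0.24210191,  0.00314156],
       [-0.15497993, -0.63096057, -0.7601776 ],
       [ 0.18602265,  0.7370722 , -0.64970774]]), 't': array([-0.49901535,  0.10403388,  1.01065044])}
wrist {'fx': 297.3186396354542, 'fy': 297.3186396354542, 'cx': 254.22296792234732, 'cy': 191.68408854340257, 'hand_eye': array([[-2.02973618e-04, -9.51388332e-01, -3.07993830e-01,
         7.92965459e-02],
       [ 9.99999466e-01,  1.18850190e-04, -1.02614456e-03,
         5.21161095e-04],
       [ 1.01286709e-03, -3.07993874e-01,  9.51387801e-01,
        -1.43164316e-01],
       [ 0.00000000e+00,  0.00000000e+00,  0.00000000e+00,
         1.00000000e+00]])}
```

View pics/top0.png

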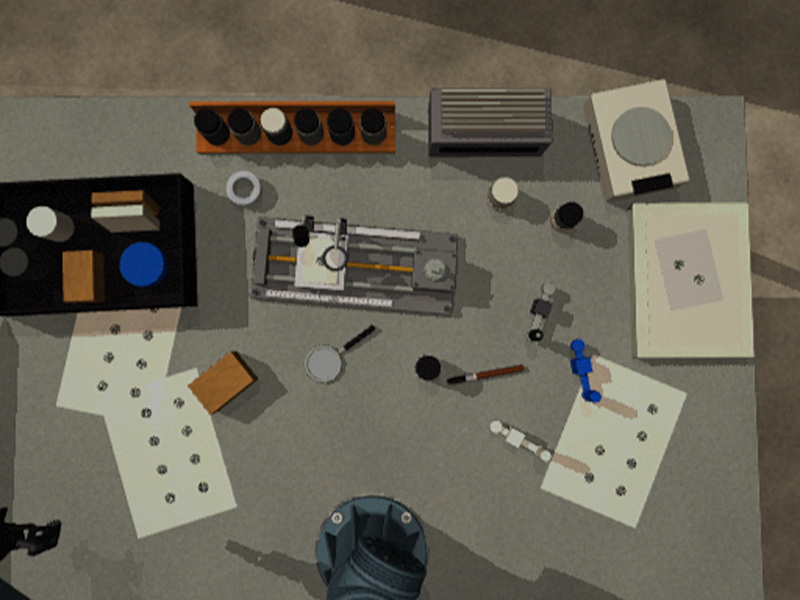

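View pics/side0.png

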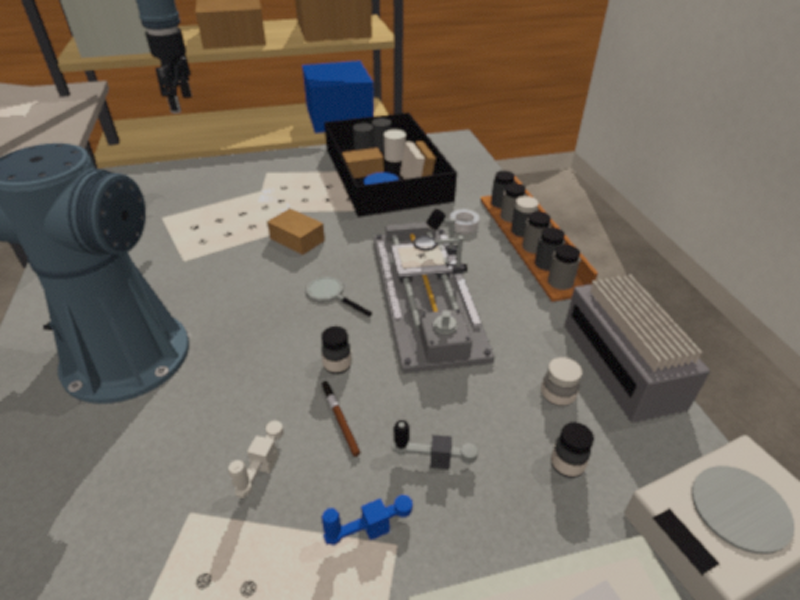

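The top view shows the crank hub near (541,307), handle (536,335) and counterweight (548,290), with the gearbox and shaft at (434,268), card (322,262) and lens (335,258). The blue and white decoys are at lower right. I'll zoom in next.

Run:
```python
from h import *
p=np.load("pics/top0.npz")["p"]
a=cv2.resize(p[130:205,155:300],None,fx=5.5,fy=5.5,interpolation=cv2.INTER_CUBIC)
b=cv2.resize(p[175:225,325:365],None,fx=4,fy=4,interpolation=cv2.INTER_CUBIC)
im=np.zeros((600,800,3),np.uint8);im[:a.shape[0],:a.shape[1]][:]=a[:,:800];im[413:413+187,:160]=b[:187]
s=np.load("pics/side0.npz")["p"];c=cv2.resize(s[260:305,245:310],None,fx=4,fy=4,interpolation=cv2.INTER_CUBIC);im[415:595,170:430]=c
c=cv2.resize(s[140:185,240:305],None,fx=4,fy=4,interpolation=cv2.INTER_CUBIC);im[415:595,440:700]=c
cv2.imwrite("pics/z1.png",np.clip(im*1.5,0,255).astype(np.uint8))
k=1/1.5625
for n,u,v,z in[("hub",541,307,.044),("handle",536,335,.08),("cw",548,290,.034),("shaft",434,268,.094),("print",322,262,.055),("lens",335,258,.108),("bcornerNearGear",455,315,.018),("farL",252,296,.018),("farT",262,217,.018),("nt",458,236,.018),("jarA",428,367,.075),("jarb",569,214,.075),("jarc",504,190,.062)]:
    print(n,np.round(onz("top",u*k,v*k,z),4))
```

```text
hub [ 0.4922 -0.345   0.044 ]
handle [ 0.4351 -0.3259  0.08  ]
cw [ 0.5275 -0.3623  0.034 ]
shaft [ 0.5661 -0.1256  0.094 ]
print [0.5834 0.0974 0.055 ]
lens [0.5843 0.0664 0.108 ]
bcornerNearGear [ 0.4776 -0.1732  0.018 ]
farL [0.5178 0.2456 0.018 ]
farT [0.6826 0.2269 0.018 ]
nt [ 0.642  -0.1809  0.018 ]
jarA [ 0.373  -0.1138  0.075 ]
jarb [ 0.6762 -0.397   0.075 ]
jarc [ 0.7281 -0.2702  0.062 ]
```

View pics/z1.png

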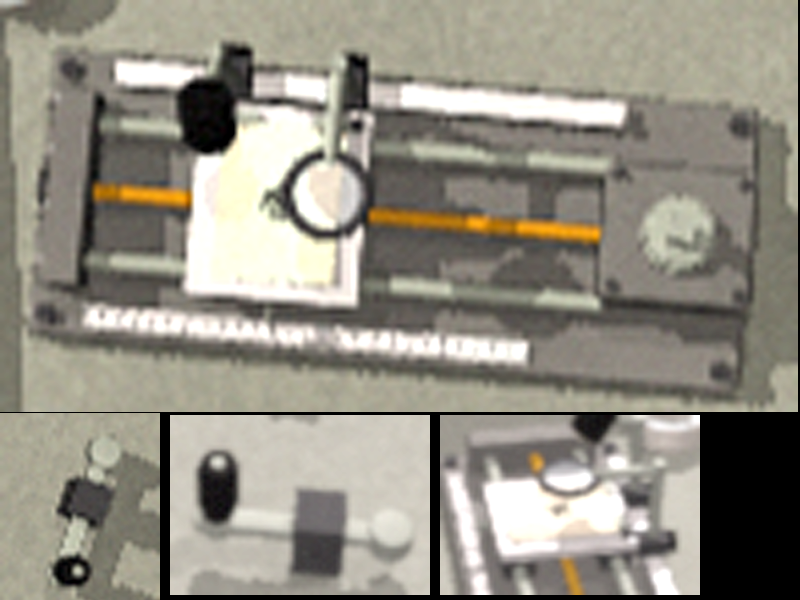

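The mark is at about (272,205) in the crop, partly under the lens rim. The lens centre is at (328,195), toward bench -y from the mark, so the carriage has to go -y, which means clockwise. I'll move over the bench and look from close by.

arm_command(
  deltas=[
    [-0.05, -0.033, 0, 0],
    [-0.05, -0.033, 0, 0],
    [-0.05, -0.033, 0, 0],
    [-0.05, -0.033, 0, 0],
    [-0.05, -0.033, 0, 0],
    [-0.05, -0.033, 0, 0],
    [-0.05, -0.033, 0, 0],
    [-0.05, -0.033, 0, 0],
    [-0.05, -0.033, 0, 0],
    [-0.05, -0.033, 0, 0],
  ],
)

```text
clock: 1.4
position: [0.5438, 0.1225, 0.2311]
tcp_rot: [-0.362, -3.121, -0.0]
wrist_force: [1.3, 0.5, -0.3]
grip_width: 0.999
grasp_force: 0.0
```

Run:
```python
from h import *
st=ctrl.observe();print(st["position"],st["tcp_rot"]);p,d=ctrl.snapshot("wrist")
np.savez("pics/w1.npz",p=p,d=d,pos=st["position"],rot=st["tcp_rot"])
cv2.imwrite("pics/w1.png",cv2.resize(np.clip(p*1.4,0,255).astype(np.uint8),(800,600),interpolation=cv2.INTER_CUBIC))
R=Ro.from_rotvec(st["tcp_rot"]).as_matrix()
print((R.T@(np.array([.555,-.126,.231])-st["position"])).round(3))
```

```text
[0.54377918 0.1225027  0.2311317 ] [-3.62118555e-01 -3.12050824e+00 -3.35219703e-04]
[-0.068 -0.239  0.   ]
```

View pics/w1.png

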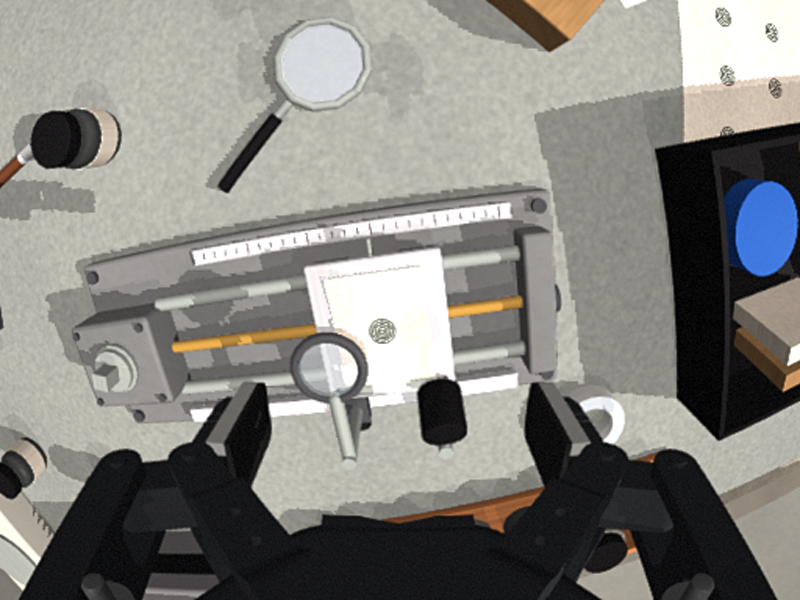

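The wrist view shows the mark at (382,331), the lens centre at (329,368) and the shaft top near (112,375). Next is a close look over the shaft.

arm_command(
  deltas=[
    [-0.014, -0.048, 0, 0.03],
    [-0.012, -0.048, 0, 0.03],
    [-0.011, -0.048, 0, 0.03],
    [-0.01, -0.048, 0, 0.03],
    [-0.008, -0.048, 0, 0.025],
  ],
)

```text
clock: 2.08
position: [0.5263, -0.1222, 0.231]
tcp_rot: [-0.588, -3.086, -0.0]
wrist_force: [0.8, 0.3, 0.3]
grip_width: 0.996
grasp_force: 0.0
```

Run:
```python
from h import *
w=np.load("pics/w1.npz");s1=dict(position=w["pos"],tcp_rot=w["rot"]);k=.64
pr=onz("wrist",382*k,331*k,.055,s1);le=onz("wrist",329*k,368*k,.108,s1);sh=onz("wrist",112*k,375*k,.094,s1)
a=onz("wrist",92*k,277*k,.018,s1);b=onz("wrist",538*k,205*k,.018,s1)
by=(b-a)[:2]/np.linalg.norm((b-a)[:2]);print("print",pr,"lens",le,"shaft",sh,"by",by,np.degrees(np.arctan2(by[1],by[0])))
print("along by",(le-pr)[:2]@by,"across",(le-pr)[:2]@np.array([by[1],-by[0]]),"shaft-print across",(sh-pr)[:2]@np.array([by[1],-by[0]]))
st=ctrl.observe();print(st["position"],st["tcp_rot"]);p,d=ctrl.snapshot("wrist")
np.savez("pics/w2.npz",p=p,d=d,pos=st["position"],rot=st["tcp_rot"])
q=np.clip(p*1.2,0,255).astype(np.uint8)
cv2.imwrite("pics/w2.png",cv2.resize(q[130:300,140:367],(800,600),interpolation=cv2.INTER_CUBIC))
```

```text
print [0.5884638  0.10057721 0.055     ] lens [0.58549832 0.06785481 0.108     ] shaft [ 0.56427378 -0.11192575  0.094     ] by [0.08916774 0.99601662] 84.8842703331324
along by -0.032856478993187686 across -3.5886030171595984e-05 shaft-print across -0.005145249038992011
[ 0.52629079 -0.12221297  0.23103268] [-5.88122561e-01 -3.08575293e+00 -1.72021505e-04]
```

View pics/w2.png

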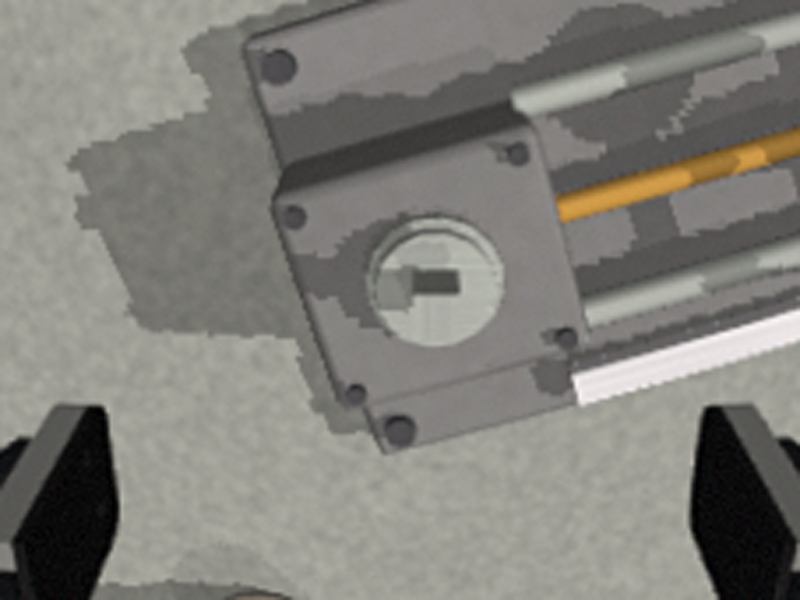

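The collar is centred at (437,282) in the crop. The dark front face of the square spans (412–460, 268–294), with the light top just below it. I'll stretch the contrast to read the square's angle.

Run:
```python
from h import *
w=np.load("pics/w2.npz");p=w["p"]
g=cv2.cvtColor(p,cv2.COLOR_BGR2GRAY)[188:232,240:288]
print(g[18:42,12:40])
c=cv2.createCLAHE(4,(2,2)).apply(cv2.resize(g,None,fx=12,fy=12,interpolation=cv2.INTER_CUBIC))
cv2.imwrite("pics/z2.png",c)
```

```text
[[118 108  98  98  94  84  88 101 106  99  97  97  98  97  98 103 106 114
  139 150 149 150 149 149 150 150 149 148]
 [ 97  94  95  97  91  73  68  70  71  65  67  67  65  65  66  67  68  85
  124 147 146 146 147 149 146 148 148 140]
 [101  94  95  97  91  74  64  64  63  65  65  65  63  65  64  64  63  80
  124 150 150 149 148 148 150 150 149 147]
 [105  96  98  98  92  73  67  65  64  65  65  65  65  64  64  64  65  76
  115 151 151 148 150 149 150 150 150 150]
 [111 106  98  99  93  71  65  67  66  65  66  66  64  64  65  65  65  73
  112 151 150 148 149 147 148 149 149 151]
 [111 108  99 100  93  72  64  64  61  63  64  63  64  63  61  63  62  63
  104 152 150 150 148 148 150 151 151 153]
 [111 109 105  98  90  71  67  65  64  65  63  66  64  64  63  63  64  65
  105 150 151 150 151 150 151 149 150 153]
 [112 111 107  97  94  94 106 104 101 101 103 103 103 102 101 103 103 109
  132 150 150 150 151 150 151 150 152 152]
 [111 110 107  98 105 129 147 147 143 140 143 144 143 141 142 143 144 145
  147 149 148 148 148 150 149 148 149 149]
 [110 110 110 104 103 133 153 149 146 144 148 1
[... 1008 characters left out ...]
120 139 149 147 146 150 149 148 144 142 146 147 145 143 143 144 148 148
  148 149 151 148 138 119 109 108 111 111]
 [115 133 144 144 147 151 150 148 145 142 145 145 143 144 144 145 147 148
  150 146 138 120 109 108 108 110 110 111]
 [108 112 121 131 138 146 148 147 144 145 146 147 145 145 146 147 147 147
  137 121 109 106 108 107 109 110 109 109]
 [109 107 108 108 110 117 124 135 143 146 149 150 150 148 142 135 131 119
  108 106 107 108 109 108 108 108 110 110]
 [108 110 109 108 106 107 107 107 111 114 116 117 114 110 109 108 109 108
  106 107 108 107 109 107 108 109 109 109]
 [110 110 108 109 109 108 106 107 107 108 107 107 110 108 107 108 108 108
  107 108 108 108 107 108 108 109 110 111]]
```

View pics/z2.png

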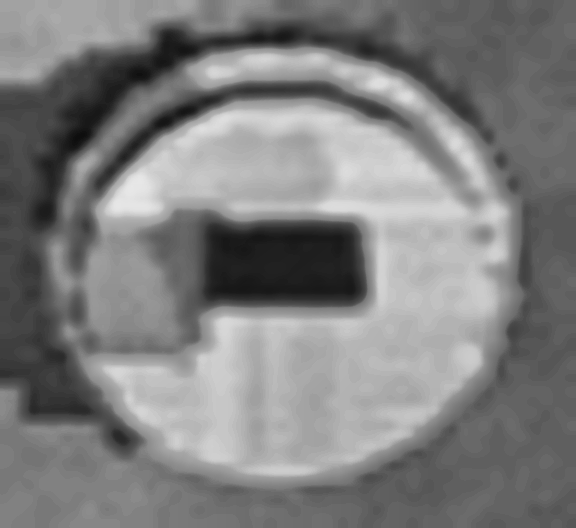

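The square's front top edge is horizontal in the image, so the square lines up with the present tool yaw, which is also about the crank's yaw. I'll compute the positions and the next move.

```bash
cat >> h.py <<'E'
def tool(st,target,yaw=None):
    R=Ro.from_rotvec(st["tcp_rot"]).as_matrix();y=np.degrees(np.arctan2(R[1,0],R[0,0]))
    print("tool yaw",y.round(2),"delta",(R.T@(np.array(target)-st["position"])).round(4), "turn",None if yaw is None else np.round(np.radians(y-yaw),4))
E
python3 - <<'E'
from h import *
w=np.load("pics/w2.npz");s=dict(position=w["pos"],tcp_rot=w["rot"]);R=Ro.from_rotvec(w["rot"]).as_matrix()
l=onz("wrist",256.9,213.2,.094,s);r=onz("wrist",270.,213.2,.094,s);print("w",np.linalg.norm(r-l),(r-l)/np.linalg.norm(r-l),R[:,1])
c=(l+r)/2-.007*R[:,0];print("shaft centre",c)
k=227/800
print("collar",onz("wrist",140+437*k,130+282*k,.074,s))
st=ctrl.observe();tool(st,[.4922,-.345,.20],158.5)
E
```

```text
w 0.01332646309384079 [0.36916839 0.92936252 0.        ] [3.67824325e-01 9.29895297e-01 5.26054238e-05]
shaft centre [ 0.56823758 -0.12853434  0.09399784]
collar [ 0.5662441  -0.12645457  0.074     ]
tool yaw 158.19 delta [-0.05   -0.2141  0.0318] turn -0.0055
```

arm_command(
  deltas=[
    [-0.0125, -0.0535, 0, 0],
    [-0.0125, -0.0535, 0.01, 0],
    [-0.0125, -0.0535, 0.01, 0],
    [-0.0125, -0.0535, 0.01, 0],
    [0, 0, 0, 0],
  ],
)

```text
clock: 2.75
position: [0.4932, -0.3411, 0.1998]
tcp_rot: [-0.594, -3.083, -0.001]
wrist_force: [0.5, 1.1, 0.2]
grip_width: 1.0
grasp_force: 0.0
```

Run:
```python
from h import *
st=ctrl.observe();print(st["position"],st["tcp_rot"]);p,d=ctrl.snapshot("wrist")
np.savez("pics/w3.npz",p=p,d=d,pos=st["position"],rot=st["tcp_rot"])
q=np.clip(p*1.6,0,255).astype(np.uint8)
cv2.imwrite("pics/w3.png",cv2.resize(q[110:302,126:382],(800,600),interpolation=cv2.INTER_CUBIC))
```

```text
[ 0.49321552 -0.34111145  0.1997845 ] [-5.93720850e-01 -3.08301273e+00 -8.48191163e-04]
```

View pics/w3.png

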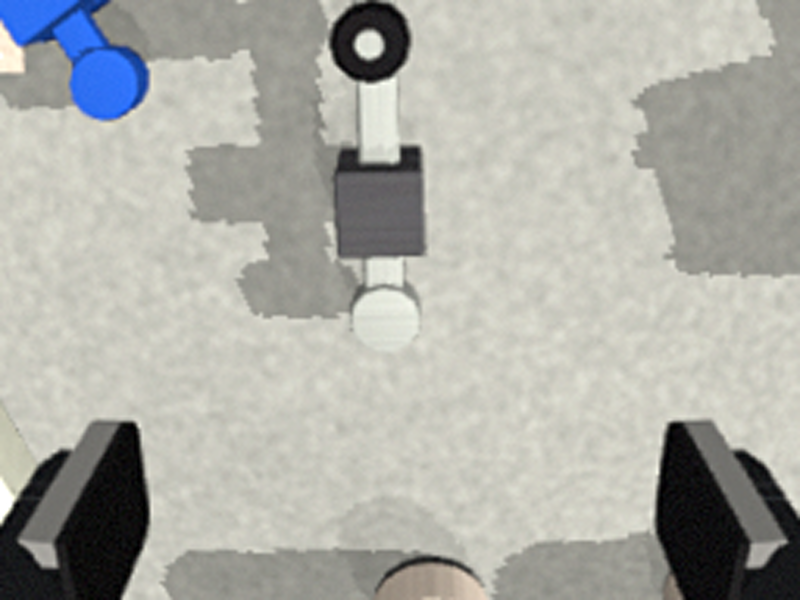

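The hub top spans (337–425, 167–258) with its centre at about (380.5,212). The handle top is at (370,41) and the counterweight at (386,319).

Run:
```python
from h import *
w=np.load("pics/w3.npz");s=dict(position=w["pos"],tcp_rot=w["rot"]);k=.32
f=lambda u,v,z:onz("wrist",126+u*k,110+v*k,z,s)
h=f(380.5,212,.044);H=f(370,41,.08);c=f(386,319,.034);print(h,H,c)
print(np.linalg.norm((h-H)[:2]),np.linalg.norm((h-c)[:2]))
e=f(421,167,.044)-f(425,254,.044);e2=f(337,170,.044)-f(339,258,.044);x=H-c
t=f(421,167,.044)-f(337,170,.044);print("sz",np.linalg.norm(e),np.linalg.norm(t))
yaw=lambda v:np.degrees(np.arctan2(v[1],v[0]));print(yaw(e),yaw(e2),yaw(x),yaw(t)+90, yaw(f(425,254,.044)-f(339,258,.044))+90)
y=yaw(x);hx=H[:2]-.06*x[:2]/np.linalg.norm(x[:2]);print(hx)
tool(ctrl.observe(),[h[0],h[1],.014],y)
```

```text
[ 0.49261836 -0.34793534  0.044     ] [ 0.43637451 -0.32745327  0.08      ] [ 0.53247104 -0.36230632  0.034     ]
0.05985721555056685 0.042364614601454575
sz 0.030107950410482427 0.027713255366799656
161.10786541175617 158.37035448760386 160.0649029989132 160.20913459240714 160.99925912524847
[ 0.49277928 -0.3479106 ]
tool yaw 158.3 delta [-0.0024 -0.0088  0.1862] turn -0.0308
```

arm_command(
  deltas=[
    [-0.002, -0.009, 0, -0.03],
    [0, 0, 0.05, 0],
    [0, 0, 0.05, 0],
    [0, 0, 0.05, 0],
    [0, 0, 0.036, 0],
    [0, 0, 0, 0],
  ],
)

```text
clock: 3.55
position: [0.4919, -0.3437, 0.0125]
tcp_rot: [-0.537, -3.09, -0.007]
wrist_force: [-0.1, 0.7, 0.6]
grip_width: 1.001
grasp_force: 0.0
```

arm_command(
  deltas=[
    [0, 0, 0, 0],
    [0, 0, 0, 0],
    [0, 0, 0, 0],
    [0, 0, 0, 0],
    [0, 0, 0, 0],
    [0, 0, 0, 0],
  ],
  claw=0.02,
  squeeze=35,
)

```text
clock: 4.3
position: [0.4942, -0.3485, 0.0172]
tcp_rot: [0.54, 3.092, -0.003]
wrist_force: [-0.5, 1.0, 7.1]
grip_width: 0.342
grasp_force: 35.4
```

arm_command(
  deltas=[
    [0, 0, -0.01, 0],
    [0, 0, -0.03, 0],
    [0, 0, -0.05, 0],
    [0, 0, -0.05, 0],
    [0, 0, -0.02, 0],
    [0, 0, 0, 0],
  ],
)

```text
clock: 5.05
position: [0.4936, -0.3478, 0.176]
tcp_rot: [0.54, 3.093, -0.002]
wrist_force: [-0.0, -0.8, -5.3]
grip_width: 0.344
grasp_force: 35.7
```

Run:
```python
from h import *
st=ctrl.observe();print(st["position"],st["tcp_rot"],st["wrist_force"],st["ft_torque"],st["grip_width"]);p,d=ctrl.snapshot("wrist")
s,_=ctrl.snapshot("side")
np.savez("pics/w4.npz",p=p,d=d,pos=st["position"],rot=st["tcp_rot"])
im=np.zeros((600,800,3),np.uint8)
im[:480,:480]=cv2.resize(p[150:310,170:330],(480,480),interpolation=cv2.INTER_CUBIC)
X=np.array(st["position"]);u,v=map(int,proj("side",X));a=s[max(v-50,0):v+50,u-40:u+40]
b=cv2.resize(a,None,fx=4,fy=4);im[:b.shape[0],480:480+b.shape[1]]=b
cv2.imwrite("pics/w4.png",np.clip(im*1.6,0,255).astype(np.uint8));print(u,v)
```

```text
[ 0.49362022 -0.34777143  0.17604775] [ 5.40256461e-01  3.09316508e+00 -1.87566227e-03] [-0.0151989  -0.81606463 -5.30214349] [-0.03359049 -0.01654044  0.01091284] 0.3438820596719763
286 245
```

View pics/w4.png

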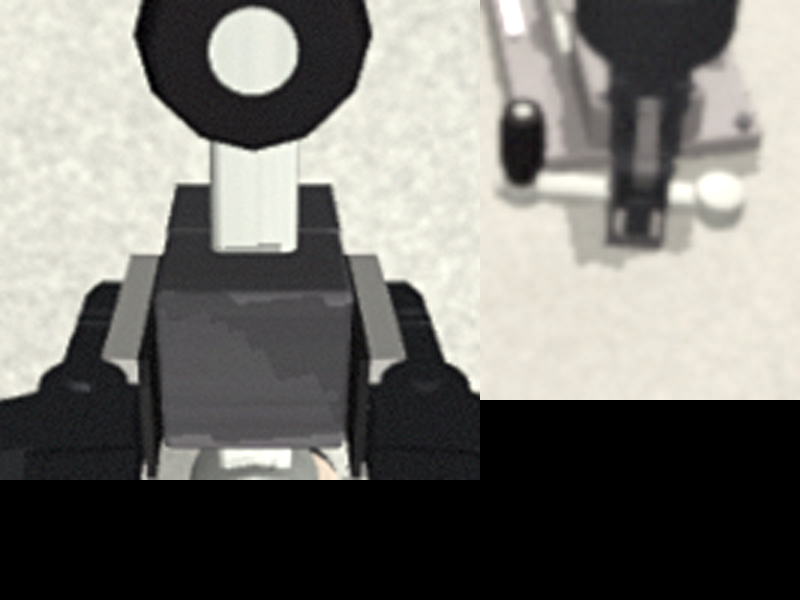

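The crank is held squarely by the hub with no visible tilt. I'll check where the hub sits in the tool frame from its known 30 mm edges.

Run:
```python
from h import *
w=np.load("pics/w4.npz");I=dict(position=np.zeros(3),tcp_rot=np.zeros(3))
def edge(u0,u1,v):
    o,a=ray("wrist",170+u0/3,150+v/3,I);_,b=ray("wrist",170+u1/3,150+v/3,I)
    s=.03/np.linalg.norm(a-b);return o+s*a,o+s*b
for e in (edge(155,352,291),edge(163,347,446)):print(np.round(e,4))
# plane guess: hub top at tool z = TCP_z-at-grasp(.0172)-.044
for v in(291,446):
    o,d=ray("wrist",170+253.5/3,150+v/3,I);print((o+d*(-.0268-o[2])/d[2]).round(4))
# hub centre rel tool from table measurement
st=ctrl.observe();R=Ro.from_rotvec(st["tcp_rot"]).as_matrix()
print("rel tool",(R.T@(np.array([.4927,-.3479,0])-np.array([.4942,-.3485,.0172]))).round(4))
c=np.array([.5675,-.1280])
for yaw in(158.2,):tool(st,[c[0],c[1],.1312],yaw)
```

```text
[[ 0.0141 -0.0145 -0.0237]
 [ 0.0141  0.0155 -0.0237]]
[[-0.0131 -0.0143 -0.0274]
 [-0.0131  0.0157 -0.0275]]
[ 0.0159  0.0005 -0.0268]
[-0.0134  0.0005 -0.0268]
rel tool [0.0016 0.     0.0172]
tool yaw 160.18 delta [0.0031 0.2309 0.042 ] turn 0.0346
```

arm_command(
  deltas=[
    [0.0016, 0.046, 0, 0],
    [0, 0.046, 0, 0],
    [0, 0.046, 0, 0],
    [0, 0.046, 0, 0],
    [0, 0.0466, 0.02, 0.035],
    [0, 0, 0.025, 0],
    [0, 0, 0, 0],
    [0, 0, 0, 0],
  ],
)

```text
clock: 6.15
position: [0.5695, -0.1303, 0.1296]
tcp_rot: [-0.595, -3.083, -0.0]
wrist_force: [1.5, 0.3, -4.2]
grip_width: 0.346
grasp_force: 36.4
```

Run:
```python
from h import *
st=ctrl.observe();print(st["wrist_force"]);tool(st,[.5688,-.1288,.1212],158.2)
im=np.zeros((600,800,3),np.uint8)
s,_=ctrl.snapshot("side");p,_=ctrl.snapshot("wrist");X=np.array([.568,-.128,.09]);u,v=map(int,proj("side",X))
im[:600,:500]=cv2.resize(s[v-30:v+30,u-25:u+25],(500,600),interpolation=cv2.INTER_CUBIC)
im[:300,500:]=cv2.resize(p[150:310,170:330],(300,300))
cv2.imwrite("pics/z5.png",np.clip(im*1.6,0,255).astype(np.uint8))
```

```text
[ 1.46761573  0.30276827 -4.18026252]
tool yaw 158.14 delta [0.0012 0.0011 0.0084] turn -0.001
```

View pics/z5.png

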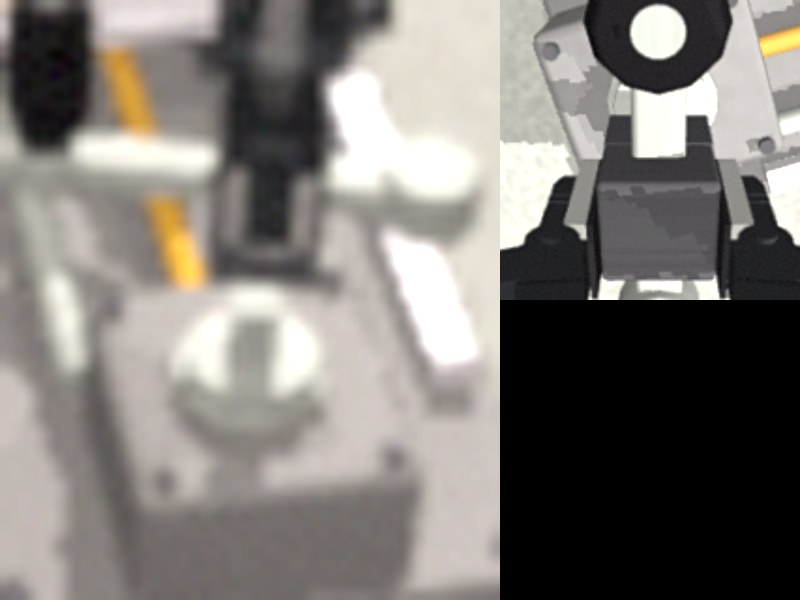

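The hub hangs over the shaft and the square's face is parallel to it. I'll apply the small correction and lower gently.

arm_command(
  deltas=[
    [0.001, 0.001, 0, 0],
    [0, 0, 0.006, 0],
    [0, 0, 0.005, 0],
    [0, 0, 0.004, 0],
    [0, 0, 0.002, 0],
    [0, 0, 0.002, 0],
    [0, 0, 0, 0],
  ],
)

```text
clock: 7.12
position: [0.5693, -0.1286, 0.1111]
tcp_rot: [-0.594, -3.085, -0.0]
wrist_force: [-0.6, -0.2, -5.3]
grip_width: 0.347
grasp_force: 36.5
```

arm_command(
  deltas=[
    [0, 0, 0.002, 0],
    [0, 0, 0.002, 0],
    [0, 0, 0, 0],
  ],
)

```text
clock: 7.5
position: [0.5693, -0.1286, 0.1071]
tcp_rot: [-0.595, -3.085, -0.0]
wrist_force: [0.5, -0.2, -4.0]
grip_width: 0.339
grasp_force: 36.5
```

arm_command(
  deltas=[
    [0, 0, 0.002, 0],
    [0, 0, 0.002, 0],
    [0, 0, 0, 0],
  ],
)

```text
clock: 7.88
position: [0.5693, -0.1286, 0.103]
tcp_rot: [-0.594, -3.084, -0.0]
wrist_force: [0.0, -0.5, -3.9]
grip_width: 0.343
grasp_force: 36.5
```

It is sliding on freely, so I'll continue to the collar (TCP about 0.091).

arm_command(
  deltas=[
    [0, 0, 0.002, 0],
    [0, 0, 0.002, 0],
    [0, 0, 0.002, 0],
    [0, 0, 0.002, 0],
    [0, 0, 0.001, 0],
    [0, 0, 0, 0],
  ],
)

```text
clock: 8.62
position: [0.5694, -0.1287, 0.0942]
tcp_rot: [-0.595, -3.085, -0.0]
wrist_force: [-0.4, -0.4, -4.3]
grip_width: 0.341
grasp_force: 36.5
```

arm_command(
  deltas=[
    [0, 0, 0.001, 0],
    [0, 0, 0.001, 0],
    [0, 0, 0, 0],
  ],
)

```text
clock: 9.0
position: [0.5694, -0.1286, 0.0922]
tcp_rot: [-0.594, -3.085, -0.0]
wrist_force: [0.9, -0.3, -5.3]
grip_width: 0.347
grasp_force: 36.5
```

arm_command(
  deltas=[
    [0, 0, 0.001, 0],
    [0, 0, 0.001, 0],
    [0, 0, 0, 0],
  ],
)

```text
clock: 9.38
position: [0.5695, -0.1287, 0.0911]
tcp_rot: [0.594, 3.085, -0.0]
wrist_force: [-4.6, 1.2, 4.0]
grip_width: 0.342
grasp_force: 37.5
```

Contact at the collar: the force rose to +4 N at TCP z 0.091, so the crank is home. I'll release, rise and check the hub height by depth.

arm_command(
  deltas=[
    [0, 0, 0, 0],
    [0, 0, 0, 0],
    [0, 0, 0, 0],
    [0, 0, 0, 0],
  ],
  claw=0.085,
)

```text
clock: 9.88
position: [0.5695, -0.1287, 0.0903]
tcp_rot: [0.595, 3.085, -0.0]
wrist_force: [0.4, 0.2, 0.0]
grip_width: 0.995
grasp_force: 0.0
```

arm_command(
  deltas=[
    [0, 0, -0.02, 0],
    [0, 0, -0.04, 0],
    [0, 0, -0.03, 0],
    [0.04, 0, 0, 0],
    [0.02, 0, 0, 0],
    [0, 0, 0, 0],
    [0, 0, 0, 0],
  ],
)

```text
clock: 10.75
position: [0.5148, -0.1069, 0.1814]
tcp_rot: [0.594, 3.083, -0.001]
wrist_force: [0.4, -0.1, -0.2]
grip_width: 0.997
grasp_force: 0.0
```

Run:
```python
from h import *
st=ctrl.observe();print(st["position"],st["tcp_rot"],st["wrist_force"]);p,d=ctrl.snapshot("wrist");R=Ro.from_rotvec(st["tcp_rot"]).as_matrix()
np.savez("pics/w6.npz",p=p,d=d,pos=st["position"],rot=st["tcp_rot"])
# world point cloud from depth
m=ctrl.camera_model("wrist");H=np.array(m["hand_eye"]);v,u=np.mgrid[0:384,0:512]
a=np.stack([(u-m["cx"])/m["fx"],(v-m["cy"])/m["fy"]],-1);r=np.hypot(a[...,0],a[...,1])+1e-9
C=np.concatenate([a/r[...,None]*np.tan(r)[...,None],np.ones(r.shape+(1,))],-1)*d[...,None]
W=(C@H[:3,:3].T+H[:3,3])@R.T+st["position"];np.save("pics/W6.npy",W)
g=cv2.cvtColor(p,cv2.COLOR_BGR2GRAY).astype(int);sat=p.max(2).astype(int)-p.min(2)
near=np.hypot(W[...,0]-.568,W[...,1]+.128)
for n,msk in(("hub r<12",(near<.012)&(d>0)),("arm",(d>0)&(near<.045)&(near>.025)&(W[...,2]>.09))):
    print(n,msk.sum(),np.percentile(W[msk][:,2],[5,25,50,75,95]).round(4) if msk.any() else "")
hd=(d>0)&(abs(W[...,2]-.154)<.006)&(near<.09)&(near>.03);P=W[hd];print("handle",hd.sum(),(P[:,:2].min(0)+P[:,:2].max(0))/2,P[:,:2].min(0),P[:,:2].max(0))
ht=(d>0)&(abs(W[...,2]-.118)<.006)&(near<.03);P=W[ht];print("hub",ht.sum(),(P[:,:2].min(0)+P[:,:2].max(0))/2,P[:,:2].mean(0))
q=np.clip(p*1.4,0,255).astype(np.uint8);cv2.imwrite("pics/w6.png",q)
```

```text
[ 0.51475344 -0.10688393  0.18144406] [ 5.94372606e-01  3.08263237e+00 -8.49570219e-04] [ 0.42306153 -0.13168257 -0.15935454]
hub r<12 549 [0.1177 0.1182 0.1186 0.119  0.1196]
arm 484 [0.0966 0.1046 0.1079 0.1086 0.1093]
handle 973 [ 0.51178568 -0.10561431] [ 0.5004864  -0.11695084] [ 0.52308495 -0.09427777]
hub 1236 [ 0.56835548 -0.12808433] [ 0.56640378 -0.12744337]
```

The hub top is at 0.1186 m, so the crank is fully home. The axis is at (0.5685,-0.1282) and the handle at (0.512,-0.106). Next I'll grip the handle.

arm_command(
  deltas=[
    [0.001, 0.0005, 0.02, 0],
    [0, 0, 0.025, 0],
    [0, 0, 0.022, 0],
    [0, 0, 0, 0],
    [0, 0, 0, 0],
  ],
)

```text
clock: 11.42
position: [0.5138, -0.1059, 0.114]
tcp_rot: [0.594, 3.084, -0.0]
wrist_force: [0.3, -0.2, 0.3]
grip_width: 0.994
grasp_force: 0.0
```

arm_command(
  deltas=[
    [0, 0, 0, 0],
    [0, 0, 0, 0],
    [0, 0, 0, 0],
    [0, 0, 0, 0],
    [0, 0, 0, 0],
    [0, 0, 0, 0],
  ],
  claw=0.02,
  squeeze=20,
)

```text
clock: 12.18
position: [0.513, -0.1055, 0.1135]
tcp_rot: [0.595, 3.085, -0.0]
wrist_force: [-2.0, 0.2, 3.4]
grip_width: 0.271
grasp_force: 21.3
```

arm_command(
  deltas=[
    [-0.0013, 0.0125, 0, 0],
    [-0.0039, 0.0119, 0, 0],
    [-0.0063, 0.0109, 0, 0],
    [-0.0084, 0.0093, 0, 0],
    [-0.0101, 0.0074, 0, 0],
    [-0.0115, 0.0051, 0, 0],
    [-0.0123, 0.0026, 0, 0],
    [-0.0125, 0, 0, 0],
    [-0.0123, -0.0026, 0, 0],
    [-0.0115, -0.0051, 0, 0],
  ],
)

```text
clock: 13.42
position: [0.6161, -0.0911, 0.113]
tcp_rot: [-0.594, -3.083, -0.001]
wrist_force: [-6.4, -1.7, 4.3]
grip_width: 0.275
grasp_force: 21.7
```

```bash
cat >> h.py <<'E'
def chk():
    st=ctrl.observe();v=np.array(st["position"][:2])-[.5685,-.1282];r=np.hypot(*v);e=v/r;f=np.array(st["wrist_force"])
    R=Ro.from_rotvec(st["tcp_rot"]).as_matrix();psi=np.degrees(np.arctan2(R[1,0],R[0,0]))
    print("r",r.round(4),"alpha",((psi-np.degrees(np.arctan2(v[1],v[0])))%360).round(1),"z",st["position"][2].round(4),"Frad",(f[:2]@e).round(1),"Ftan",(f[:2]@[e[1],-e[0]]).round(1),"Fz",f[2].round(1),"psi",psi.round(2),st["clock"])
E
python3 -c "
from h import *
chk()"
```

```text
r 0.0604 alpha 120.2 z 0.113 Frad -6.1 Ftan -2.5 Fz 4.3 psi 158.18 13.425
```

arm_command(
  deltas=[
    [-0.0101, -0.0074, 0, 0],
    [-0.0084, -0.0093, 0, 0],
    [-0.0063, -0.0109, 0, 0],
    [-0.0039, -0.0119, 0, 0],
    [-0.0013, -0.0125, 0, 0],
    [0.0013, -0.0125, 0, 0],
    [0.0039, -0.0119, 0, 0],
    [0.0063, -0.0109, 0, 0],
    [0.0084, -0.0093, 0, 0],
    [0.0101, -0.0074, 0, 0],
  ],
)

```text
clock: 14.68
position: [0.577, -0.188, 0.1137]
tcp_rot: [0.595, 3.083, -0.001]
wrist_force: [2.4, 2.3, 0.6]
grip_width: 0.275
grasp_force: 21.2
```

```bash
python3 -c "
from h import *
chk()"
```

```text
r 0.0604 alpha 240.1 z 0.1137 Frad -1.9 Ftan -2.6 Fz 0.6 psi 158.17 14.675
```

arm_command(
  deltas=[
    [0.0115, -0.0051, 0, 0],
    [0.0123, -0.0026, 0, 0],
    [0.0125, 0, 0, 0],
    [0.0123, 0.0026, 0, 0],
    [0.0115, 0.0051, 0, 0],
    [0.0101, 0.0074, 0, 0],
    [0.0084, 0.0093, 0, 0],
    [0.0063, 0.0109, 0, 0],
    [0.0039, 0.0119, 0, 0],
    [0.0013, 0.0125, 0, 0],
  ],
)

```text
clock: 15.92
position: [0.5123, -0.1046, 0.1133]
tcp_rot: [-0.594, -3.084, 0.0]
wrist_force: [1.8, -3.7, 2.1]
grip_width: 0.271
grasp_force: 21.3
```

Run:
```python
from h import *
chk()
p,_=ctrl.snapshot("wrist");st=ctrl.observe();np.savez("pics/w7.npz",p=p,pos=st["position"],rot=st["tcp_rot"])
# carriage: white card extents along bench y from the top camera vs start
by=np.array([.0892,.996]);bx=np.array([.996,-.0892])
def card(p):
    m=(p.min(2)>150).astype(np.uint8);n,l,s,c=cv2.connectedComponentsWithStats(m)
    out=[]
    for i in range(1,n):
        if s[i,4]>150:
            w=onz("top",c[i][0],c[i][1],.054)
            if abs(w[0]-.58)<.05 and abs(w[1]-.08)<.1: out.append((s[i].tolist(),(w[:2]@by).round(4)))
    return out
print(card(np.load("pics/top0.npz")["p"]));t,_=ctrl.snapshot("top");cv2.imwrite("pics/top7.png",t);print(card(t))
```

```text
r 0.061 alpha 0.9 z 0.1133 Frad -3.1 Ftan -2.7 Fz 2.1 psi 158.2 15.925
[([189, 159, 32, 26, 368], np.float64(0.1643))]
[([192, 149, 32, 37, 601], np.float64(0.1523))]
```

One turn moved the card about 12 mm toward bench -y. Now the second turn.

arm_command(
  deltas=[
    [-0.0018, 0.012, 0, 0],
    [-0.0039, 0.0119, 0, 0],
    [-0.0063, 0.0109, 0, 0],
    [-0.0084, 0.0093, 0, 0],
    [-0.0101, 0.0074, 0, 0],
    [-0.0115, 0.0051, 0, 0],
    [-0.0123, 0.0026, 0, 0],
    [-0.0125, 0, 0, 0],
    [-0.0123, -0.0026, 0, 0],
    [-0.0115, -0.0051, 0, 0],
  ],
)

```text
clock: 17.27
position: [0.6155, -0.0906, 0.113]
tcp_rot: [-0.593, -3.082, -0.002]
wrist_force: [-3.3, 0.6, 7.0]
grip_width: 0.274
grasp_force: 21.8
```

arm_command(
  deltas=[
    [-0.0101, -0.0074, 0, 0],
    [-0.0084, -0.0093, 0, 0],
    [-0.0063, -0.0109, 0, 0],
    [-0.0039, -0.0119, 0, 0],
    [-0.0013, -0.0125, 0, 0],
    [0.0013, -0.0125, 0, 0],
    [0.0039, -0.0119, 0, 0],
    [0.0063, -0.0109, 0, 0],
    [0.0084, -0.0093, 0, 0],
    [0.0101, -0.0074, 0, 0],
  ],
)

```text
clock: 18.52
position: [0.577, -0.1881, 0.1134]
tcp_rot: [0.595, 3.084, 0.0]
wrist_force: [2.5, 2.2, 3.8]
grip_width: 0.277
grasp_force: 21.5
```

arm_command(
  deltas=[
    [0.0115, -0.0051, 0, 0],
    [0.0123, -0.0026, 0, 0],
    [0.0125, 0, 0, 0],
    [0.0123, 0.0026, 0, 0],
    [0.0115, 0.0051, 0, 0],
    [0.0101, 0.0074, 0, 0],
    [0.0084, 0.0093, 0, 0],
    [0.0063, 0.0109, 0, 0],
    [0.0039, 0.0119, 0, 0],
    [0.0013, 0.0125, 0, 0],
  ],
)

```text
clock: 19.77
position: [0.5117, -0.1058, 0.1131]
tcp_rot: [-0.593, -3.083, 0.002]
wrist_force: [0.3, -2.8, 4.9]
grip_width: 0.275
grasp_force: 21.4
```

```bash
python3 -c "
from h import *
chk()"
```

```text
r 0.061 alpha 359.7 z 0.1131 Frad -1.3 Ftan -2.5 Fz 4.9 psi 158.21 19.775
```

arm_command(
  deltas=[
    [-0.0015, 0.0125, -0.0003, 0],
    [-0.0039, 0.0119, 0, 0],
    [-0.0063, 0.0109, 0, 0],
    [-0.0084, 0.0093, 0, 0],
    [-0.0101, 0.0074, 0, 0],
    [-0.0115, 0.0051, 0, 0],
    [-0.0123, 0.0026, 0, 0],
    [-0.0125, 0, 0, 0],
    [-0.0123, -0.0026, 0, 0],
    [-0.0115, -0.0051, 0, 0],
  ],
)

```text
clock: 21.02
position: [0.6152, -0.0903, 0.1131]
tcp_rot: [-0.592, -3.081, -0.001]
wrist_force: [-3.9, 0.5, 5.8]
grip_width: 0.27
grasp_force: 21.7
```

arm_command(
  deltas=[
    [-0.0101, -0.0074, 0, 0],
    [-0.0084, -0.0093, 0, 0],
    [-0.0063, -0.0109, 0, 0],
    [-0.0039, -0.0119, 0, 0],
    [-0.0013, -0.0125, 0, 0],
    [0.0013, -0.0125, 0, 0],
    [0.0039, -0.0119, 0, 0],
    [0.0063, -0.0109, 0, 0],
    [0.0084, -0.0093, 0, 0],
    [0.0101, -0.0074, 0, 0],
  ],
)

```text
clock: 22.28
position: [0.5768, -0.1881, 0.1134]
tcp_rot: [-0.595, -3.085, -0.001]
wrist_force: [2.7, 3.5, 2.7]
grip_width: 0.275
grasp_force: 21.3
```

Run:
```python
from h import *
chk()
p,_=ctrl.snapshot("wrist");st=ctrl.observe();t,_=ctrl.snapshot("top");s,_=ctrl.snapshot("side")
np.savez("pics/w8.npz",p=p,pos=st["position"],rot=st["tcp_rot"],t=t,s=s)
m=ctrl.camera_model("wrist")
# project lens point into wrist
H=np.array(m["hand_eye"]);R=Ro.from_rotvec(st["tcp_rot"]).as_matrix()
for X in([.5855,.0679,.108],[.5855,.0679,.055]):
    c=H[:3,:3].T@(R.T@(np.array(X)-st["position"])-H[:3,3]);th=np.arctan2(np.hypot(*c[:2]),c[2]);e=c[:2]/np.hypot(*c[:2])
    print("wrist px",m["cx"]+m["fx"]*th*e[0],m["cy"]+m["fy"]*th*e[1],"top",proj("top",np.array(X)),"side",proj("side",np.array(X)))
```

```text
r 0.0605 alpha 240.3 z 0.1134 Frad -3.1 Ftan -3.2 Fz 2.7 psi 158.16 22.275
wrist px 561.6544480741502 125.20809604079861 top (np.float64(213.90750097992822), np.float64(164.7193535932511)) side (np.float64(271.9122718509264), np.float64(155.4060726447924))
wrist px 518.50767364995 116.75063196779817 top (np.float64(215.46932376426187), np.float64(166.9928596217049)) side (np.float64(271.3455288559493), np.float64(169.0011498987733))
```

arm_command(
  deltas=[
    [0, 0, 0, 0],
    [0, 0, 0, 0],
    [0, 0, 0, 0],
    [0, 0, -0.02, 0],
    [0, 0, -0.04, 0],
    [0, 0, -0.058, 0],
  ],
  claw=0.045,
)

```text
clock: 23.18
position: [0.5769, -0.1876, 0.2326]
tcp_rot: [-0.594, -3.082, -0.001]
wrist_force: [1.3, 0.7, -0.3]
grip_width: 0.525
grasp_force: 0.0
```

arm_command(
  deltas=[
    [0.024, 0.046, 0, 0],
    [0.024, 0.046, 0, 0],
    [0.024, 0.046, 0, 0],
    [0.024, 0.046, 0, -0.05],
    [0.024, 0.046, 0, -0.05],
    [0.025, 0.046, 0, -0.05],
    [0, 0, 0, 0],
    [0, 0, 0, 0],
  ],
)

```text
clock: 24.18
position: [0.5384, 0.1208, 0.2327]
tcp_rot: [0.361, 3.119, -0.001]
wrist_force: [-0.5, 0.4, -0.4]
grip_width: 0.53
grasp_force: 0.0
```

Run:
```python
from h import *
st=ctrl.observe();print(st["position"],st["tcp_rot"],st["grip_width"]);p,d=ctrl.snapshot("wrist")
np.savez("pics/w9.npz",p=p,d=d,pos=st["position"],rot=st["tcp_rot"])
w=np.load("pics/w1.npz")["p"]
q=np.zeros((600,800,3),np.uint8)
q[:,:]=cv2.resize(p[120:297,130:366],(800,600),interpolation=cv2.INTER_CUBIC)
cv2.imwrite("pics/w9.png",np.clip(q.astype(float)*1.3,0,255).astype(np.uint8))
```

```text
[0.53838861 0.12079321 0.23273604] [ 3.60814565e-01  3.11912817e+00 -5.44353945e-04] 0.5296868055528611
```

View pics/w9.png

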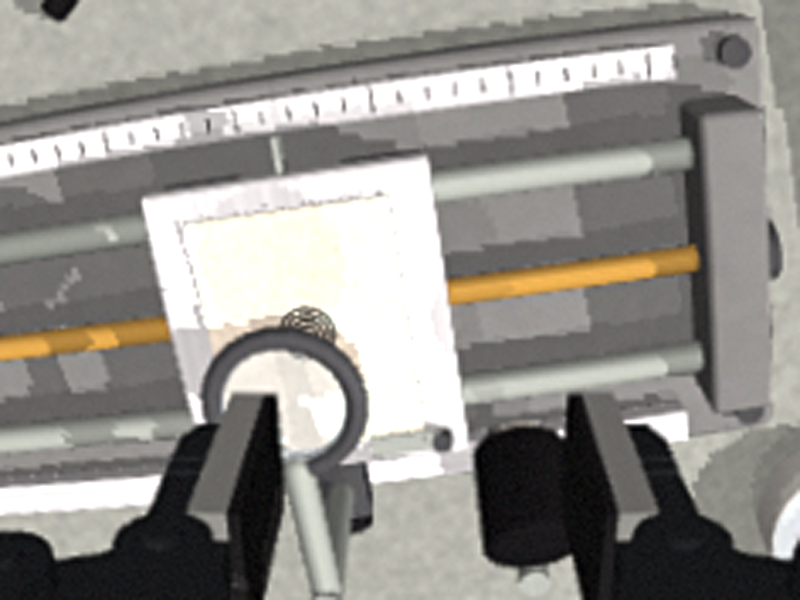

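The card's top corners are at (145,200) and (428,157). The mark, half hidden by the lens rim, is centred near (309,335), and the lens ring centre is near (286,403).

Run:
```python
from h import *
by=np.array([.0892,.996])
W1=np.load("pics/w1.npz");W9=np.load("pics/w9.npz")
s1=dict(position=W1["pos"],tcp_rot=W1["rot"]);s9=dict(position=W9["pos"],tcp_rot=W9["rot"]);k=.64;q=.295
f1=lambda u,v,z:onz("wrist",u*k,v*k,z,s1)[:2];f9=lambda u,v,z:onz("wrist",130+u*q,120+v*q,z,s9)[:2]
for n,a,b,z in(("TL",(305,266),(145,200),.054),("TR",(440,250),(428,157),.054),("mark",(382,331),(309,335),.055),("lens",(329,368),(286,403),.108)):
    A=f1(*a,z);B=f9(*b,z);print(n,A.round(4),B.round(4),"shift along",((B-A)@by).round(4))
L=f9(286,403,.108);M=f9(309,335,.055);print("remaining along",((L-M)@by).round(4),"across",((L-M)@np.array([.996,-.0892])).round(4))
# dark blobs: mark visible pixels & lens ring fit
for n,W,roi in(("w1",W1,(190,190,330,270)),("w9",W9,(185,205,245,265))):
    x0,y0,x1,y1=roi;g=cv2.cvtColor(W["p"],cv2.COLOR_BGR2GRAY);c=cv2.medianBlur(g,3)[y0:y1,x0:x1]
    ci=cv2.HoughCircles(cv2.resize(c,None,fx=4,fy=4,interpolation=cv2.INTER_CUBIC),cv2.HOUGH_GRADIENT,1,40,param1=80,param2=15,minRadius=70,maxRadius=110)
    if ci is not None:print(n,[(x0+a/4,y0+b/4,r/4) for a,b,r in ci[0][:3]])
```

```text
TL [0.5277 0.0584] [0.5266 0.0273] shift along -0.0311
TR [0.5387 0.1549] [0.5347 0.1241] shift along -0.031
mark [0.5885 0.1006] [0.5865 0.0696] shift along -0.031
lens [0.5855 0.0679] [0.5857 0.0684] shift along 0.0005
remaining along -0.0013 across -0.0007
w1 [(np.float32(209.375), np.float32(240.125), np.float32(27.35)), (np.float32(213.125), np.float32(230.625), np.float32(21.475))]
w9 [(np.float32(213.125), np.float32(241.375), np.float32(25.425)), (np.float32(208.625), np.float32(232.125), np.float32(26.25))]
```

About 1.3–1.9 mm remains, or roughly 48°. I'll go back to the handle.

arm_command(
  deltas=[
    [-0.025, -0.046, 0, 0.05],
    [-0.024, -0.046, 0, 0.05],
    [-0.024, -0.046, 0, 0.05],
    [-0.024, -0.046, 0, 0],
    [-0.024, -0.046, 0, 0],
    [-0.024, -0.046, 0, 0],
    [0, 0, 0, 0],
    [0, 0, 0, 0],
  ],
)

```text
clock: 25.22
position: [0.5849, -0.1876, 0.2314]
tcp_rot: [-0.598, -3.083, -0.001]
wrist_force: [0.4, 0.8, -0.2]
grip_width: 0.527
grasp_force: 0.0
```

Run:
```python
from h import *
tool(ctrl.observe(),[.5768,-.1881,.1134],158.2)
```

```text
tool yaw 158.04 delta [ 0.0072 -0.0035  0.118 ] turn -0.0028
```

arm_command(
  deltas=[
    [0.007, -0.0035, 0, -0.003],
    [0, 0, 0.05, 0],
    [0, 0, 0.04, 0],
    [0, 0, 0.028, 0],
    [0, 0, 0, 0],
  ],
)

```text
clock: 25.85
position: [0.5756, -0.1851, 0.1113]
tcp_rot: [-0.586, -3.081, -0.003]
wrist_force: [0.5, 0.4, 0.2]
grip_width: 0.529
grasp_force: 0.0
```

arm_command(
  deltas=[
    [0, 0, 0, 0],
    [0, 0, 0, 0],
    [0, 0, 0, 0],
    [0, 0, 0, 0],
  ],
  claw=0.02,
)

```text
clock: 26.35
position: [0.5788, -0.188, 0.1152]
tcp_rot: [0.589, 3.083, -0.002]
wrist_force: [1.3, -0.9, 5.5]
grip_width: 0.277
grasp_force: 21.8
```

arm_command(
  deltas=[
    [0.0115, -0.0051, 0, 0],
    [0.0123, -0.0026, 0, 0],
    [0.0125, 0, 0, 0],
    [0.011, 0.0023, 0, 0],
    [0, 0, 0, 0],
    [0, 0, 0, 0],
  ],
)

```text
clock: 27.1
position: [0.5314, -0.176, 0.1151]
tcp_rot: [0.59, 3.085, -0.003]
wrist_force: [-4.2, -3.0, 10.3]
grip_width: 0.272
grasp_force: 22.3
```

```bash
python3 -c "
from h import *
chk()"
```

```text
r 0.0605 alpha 286.1 z 0.1151 Frad 4.9 Ftan 1.4 Fz 10.3 psi 158.35 27.1
```

arm_command(
  deltas=[
    [0, 0, 0, 0],
    [0, 0, 0, 0],
    [0, 0, 0, 0],
    [0, 0, -0.02, 0],
    [0, 0, -0.04, 0],
    [0, 0, -0.056, 0],
  ],
  claw=0.045,
)

```text
clock: 27.85
position: [0.5304, -0.174, 0.2288]
tcp_rot: [-0.589, -3.081, -0.003]
wrist_force: [0.4, 0.0, 0.7]
grip_width: 0.527
grasp_force: 0.0
```

arm_command(
  deltas=[
    [0.0176, 0.0465, 0, 0],
    [0.0176, 0.0465, 0, 0],
    [0.0176, 0.0465, 0, 0],
    [0.0176, 0.0465, 0, 0],
    [0.0176, 0.0465, 0, -0.145],
    [0, 0, 0, -0.145],
    [0, 0, 0, 0],
    [0, 0, 0, 0],
  ],
  claw=0.085,
)

```text
clock: 28.85
position: [0.5355, 0.0734, 0.2294]
tcp_rot: [-0.143, -3.138, 0.0]
wrist_force: [0.2, -1.0, 0.1]
grip_width: 0.996
grasp_force: 0.0
```

Run:
```python
from h import *
st=ctrl.observe();print(st["position"],st["tcp_rot"]);p,d=ctrl.snapshot("wrist")
np.savez("pics/w10.npz",p=p,d=d,pos=st["position"],rot=st["tcp_rot"])
by=np.array([.0892,.996])
o,_=ray("wrist",254,191,st);print("cam",o,"cam-lens along",(o[:2]-[.5856,.0681])@by)
def P(X):
    m=ctrl.camera_model("wrist");H=np.array(m["hand_eye"]);R=Ro.from_rotvec(st["tcp_rot"]).as_matrix()
    c=H[:3,:3].T@(R.T@(np.array(X)-st["position"])-H[:3,3]);h=np.hypot(*c[:2]);th=np.arctan2(h,c[2]);return np.array([m["cx"],m["cy"]])+m["fx"]*th*c[:2]/h
L=P([.5856,.0681,.108]);print("lens px",L,"mark exp",P([.5865,.0683,.055]))
g=cv2.cvtColor(p,cv2.COLOR_BGR2GRAY);u,v=map(int,L)
np.set_printoptions(linewidth=400)
print(u-34,v-40);print(g[v-40:v+36:2,u-34:u+36:2])
```

```text
[0.53553897 0.07337733 0.22935998] [-1.43124149e-01 -3.13786601e+00  3.82195030e-05]
cam [0.45676646 0.08115858 0.37256025] cam-lens along 0.0015143919782017914
lens px [253.24546015 234.10763791] mark exp [253.67954697 214.59696212]
219 194
[[179 178 206 ... 203 198 196]
 [188 191 207 ... 203 197 196]
 [189 191 203 ... 204 199 197]
 ...
 [134 135 132 ... 134 134 135]
 [131 137 132 ... 132 128 131]
 [129 134 138 ... 128 135 134]]
```

Run:
```python
from h import *
W=np.load("pics/w10.npz");g=cv2.cvtColor(W["p"],cv2.COLOR_BGR2GRAY).astype(int)
for v in range(198,222,1):print(v," ".join("%3d"%x for x in g[v,232:276]))
for v in range(226,246,3):
    r=g[v,215:292];dk=np.where(r<95)[0]+215;print(v,dk.min(),dk.max(),(dk.min()+dk.max())/2,len(dk))
```

```text
198 197 195 194 197 199 199 198 197 197 200 201 199 196 195 197 196 196 198 199 199 200 197 197 196 194 191 190 193 194 194 195 191 190 190 193 198 202 205 201 201 202 204 206 204
199 198 199 197 198 202 204 204 199 199 201 200 197 196 196 196 198 200 201 199 199 197 198 199 196 194 194 195 195 194 196 198 196 196 194 194 194 197 203 202 202 204 205 206 204
200 198 198 199 198 198 202 203 201 198 199 199 197 195 193 194 196 199 201 199 196 193 195 196 197 196 196 197 195 194 197 198 199 198 198 193 192 195 201 200 201 205 207 205 205
201 196 197 199 199 197 200 201 201 198 196 196 195 194 192 195 198 197 197 198 195 193 192 191 194 194 197 199 195 194 196 197 198 199 196 193 192 194 199 195 200 206 206 205 204
202 198 198 199 199 197 198 198 198 196 196 197 197 195 194 196 197 198 197 199 198 194 193 190 190 194 193 193 194 197 197 195 196 195 196 198 203 202 199 200 204 205 204 202 204
203 201 200 201 197 197 196 197 196 198 202 201 197 195 196 196 197 199 200 199 198 198 195 195 192 192 193 194 196 197 196 196 197 196 194 200 207 206 204 202 203 204 204 204 204
204 199 199 198 201 
[... 2666 characters left out ...]
9 210 211 208
219 149  78  39  45  54  60  63  67  65  64  64  82 109 128 151 117 128 140 133 136 154 147 132 137 138 130 133 138 137  98  70  53  52  63  66  70  69  67  61  62 102 169 208 211
220  82  38  44  53  62  65  68  63  62  76 117 149 166 172 173 154 125 122 143 140 138 132 136 143 120 112 148 177 178 174 160 108  59  48  60  66  70  70  69  64  60  99 167 209
221  42  37  50  60  66  65  63  62  84 136 178 177 171 170 170 168 159 144 137 119 126 115 119 135 146 171 179 180 180 181 183 173 137  77  51  55  65  69  72  70  60  60 113 182
226 229 275 252.0 13
229 228 277 252.5 13
232 227 277 252.0 13
235 228 277 252.5 12
238 228 277 252.5 12
241 229 276 252.5 12
244 231 274 252.5 12
```

The mark is at u≈252.7 and the lens ring at u≈252.4. A centred mark should sit 0.4 px to the right of the lens, so it is centred to about 0.2 mm. I'll check that the crank is still home using this depth image.

Run:
```python
from h import *
W=np.load("pics/w10.npz");d=W["d"];R=Ro.from_rotvec(W["rot"]).as_matrix()
m=ctrl.camera_model("wrist");H=np.array(m["hand_eye"]);v,u=np.mgrid[0:384,0:512]
a=np.stack([(u-m["cx"])/m["fx"],(v-m["cy"])/m["fy"]],-1);r=np.hypot(a[...,0],a[...,1])+1e-9
C=np.concatenate([a/r[...,None]*np.tan(r)[...,None],np.ones(r.shape+(1,))],-1)*d[...,None]
X=(C@H[:3,:3].T+H[:3,3])@R.T+W["pos"];n=np.hypot(X[...,0]-.5685,X[...,1]+.1282)
for k,s in(("hub",(n<.009)&(d>0)&(X[...,2]>.05)),("gearbox top",(d>0)&(abs(X[...,2]-.063)<.006)&(n<.05))):
    print(k,s.sum(),np.percentile(X[s][:,2],[5,50,95]).round(4) if s.any() else "")
h=(d>0)&(X[...,2]>.14)&(n<.09)&(n>.03)
if h.any():print("handle top",h.sum(),np.median(X[h],0).round(4),np.percentile(X[h][:,2],[10,90]))
```

```text
hub 148 [0.1177 0.1188 0.1197]
gearbox top 1942 [0.0602 0.0636 0.0675]
handle top 392 [ 0.5295 -0.1688  0.1524] [0.14298611 0.15530339]
```

The hub top is at 0.1188 m, as when it was first seated, and the robot is clear of everything. I'll hand in.

```bash
python3 -c "
from plant import ctrl
print(ctrl.hand_in())"
```

```text
the job is handed in; nothing more can be done
None
```

I handed the job in with the crank seated fully home on the shaft and the carriage wound about 2.8 turns clockwise; the finger mark measures within about 0.3 mm of the lens centre along the travel, and the gripper is clear of everything (the hand-in returned no verdict).

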